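# Lock the flask clamp with its pin and hairpin clip

## Robot

A 7-joint arm with a two-finger parallel gripper is mounted at the origin on the work surface. World frame = base frame: x ahead of the robot, y to its left, z up, the work surface at z = 0. Lengths are in m, angles in rad, forces in N, time in s.
With the tool pointing down it reaches from about 0.4 to 0.85 m from the base axis. Payload 10.4 kg.
Tool frame: the origin (TCP) lies midway between the tips of the shut fingers; the grasp point (between the pads) lies 19 mm behind it; z points along the fingers, x is the direction in which the jaws open and shut, and the axes are right-handed (so a half turn about z gives the same grasp; the last joint's range is limited). The gripper opens to 85 mm and grips with 20 to 120 N. Pads are 22 mm wide; open, the fingers measure 114 mm over their backs; the gripper's body (76 mm by 85 mm) begins 54 mm behind the grasp point. The pads swing forward as they close: fully open they stand 13 mm farther back than shut.
Start: joints at [1.247, 0.332, -0.065, 1.46, 0.022, 1.35, -0.088], TCP at [0.185, -0.597, 0.231] pointing down, gripper open.
Joint ranges: [-2.6, 2.6], [-0.5, 2.12], [-1.47, 1.34], [0.16, 2.42], [-1.27, 4.41], [0.06, 2.06], [-2.6, 2.6]. Speed limits (rad/s): [2.22, 2.22, 2.79, 2.79, 3.14, 3.14, 3.14].

## Interface

Orientations are given as a unit quaternion [x, y, z, w].
In Python, from workcell import telemetry, eyes, order gives the robot as it stands.
- The arm moves only by the tool servo_tool, never from a script. Its argument "deltas" is a list of rows, each a list of 3 entries, a list of its own where there are three numbers: the shift along the tool's x, y, z in cm, then the turn about the tool's z in rad, then the finger opening in cm, from 0 to 8.54. A call has 1 to 12 rows; each row shifts and turns the pose as measured when the row begins, along the tool's axes as they then stand; what a row does not reach is not made up. A row lasts 1/12 s, in which the tool goes at most 41.7 mm and 7.16 degrees, less where a joint would pass 70% of its speed; a pose out of reach is approached as far as the arm can. A call is refused whole if a number of a shift passes 4.17 or a number of a turn 0.125, either way. A call with a gripper value outside its range is refused whole. The fingers move at their own pace and stop on an object; "force" is the grip in N (left out, the last holds). Time passes only in rows, so rows that do not move let the fingers close. It gives the time, the measured TCP pose, the force and the opening at its end, in the units of the state.
- telemetry.get_obs(): the state, without advancing time (a new reading comes with each control period).
- eyes.camera(name): name is "side" or "top"; returns (picture, depth): 420x560x3 uint8, blue, green, red; 420x560 float32, m along the optical axis (not along the pixel's ray), 0 where there is no reading.
- eyes.calibration(name): a dict with "fx", "fy", "cx", "cy" (pixels), "rvec" (rotation vector, rad) and "tvec" (3), from world to camera coordinates, as OpenCV has them. Camera axes: x right, y down, z forward; pixel columns grow to the right and rows downward; lengths in m; the calibration is good to about 2 mm. A picture is of the moment at which its call begins. calibration takes no time and is no camera call.
- order.hand_in(): hands the job in, once; it reports no verdict.
The state is a dict: "clock": time; "joint_pos": joint angles; "joint_velocities": joint speeds; "tau": joint torques, N m; "position": TCP position; "ee_rot": TCP orientation; "ft_force": force on the tool from outside, world axes, zero at the start; "torque": the same for the moment, N m; "grip_width": opening from 0.0 (shut) to 1.0 (fully open).
Only numpy, scipy, OpenCV 4.12 (cv2) and the standard library are available. Lean on these libraries where they do the work, as an engineer would, in place of code of your own. Each camera call takes 0.05 s, during which the arm holds its last target. There are 200 camera calls.

## Task

Push the flask clamp's locking pin all the way home, then take the hairpin clip from its stand, slide its straight leg down through the cross hole in the pin and press until the sprung leg has snapped round the shank and the grip sits on it. Feel for the hole and ease the clip in without forcing it (never pushing harder than 25 N), let go, and leave the other things alone.

Things in the scene. Friction and masses are not known exactly. Their poses are not given: they have to be found in the camera images.
- clamp: Fixed blue flask clamp, base 130 (x) by 110 mm (y): a brass flask between two cheeks 12 mm thick (outer faces at y = -47 and +47 mm, tops 94 mm high). Origin: centre of the base's underside, on the table, z up. A steel locking pin, shank 16 mm across, lies level along y at x = 0, its axis 80 mm above the table; its head is on the -y side, its clip end comes out past the +y cheek.
- head_limit (a point): Point on the pin axis, fixed to the clamp (y = -58 mm): where the outer face of the pin's dark disc head (28 mm across, 12 mm thick) would come if the brass sleeve that stops the head were screwed right in, level with the cheek. The sleeve stands out by a different amount each time, so with the pin home the face lies 4 to 32 mm short of this point, towards -y. Sliding the pin takes about 6 N.
- hole_limit (a point): Point on the pin axis, fixed to the clamp (y = +101 mm): where the vertical cross hole would come with the sleeve right in. With the pin home the hole lies the same unknown 4 to 32 mm short of it, towards -y, in the open beyond the cheek; it is always 159 mm from the head's outer face. Hole 6 mm wide with a slight lead-in, straight through the shank; the pin ends 15 mm past it.
- pin (a joint): How far the locking pin has been pushed towards +y of the clamp, m: starts at 0 to 0.012, home at 0.045, where the head meets the sleeve.
- clip_grip (a point): Centre of the hairpin clip's red grip, 30 (x) by 14 (y) by 38 mm (z). Loose, about 50 g; hangs upright in its stand, the grip's underside on the stand's top. z up along the legs; the sprung leg is on the +x side, and either side of the shank will do for it. Clip home: grip's underside on top of the shank, so this point is 27 mm above the pin axis, and x lies across the pin.
- clip_tip (a point): Round tip of the clip's straight steel leg (4 mm thick, on the grip's axis), 51 mm below the grip's centre, 32 mm below its underside. Its sprung leg hangs beside it, up to 14 mm away in x, ending 5 mm higher than this tip, with a knee that snaps in under the shank.
- clip_leg (a joint): Angle by which the clip's sprung leg is pushed outwards, rad: 0 free, 0.1 to 0.2 passing the widest part of the shank, 0 to 0.08 closed round it. It meets the shank about 17 mm before home; the push then rises to some 4 to 8 N, about 11 mm before home; from 8 mm on the leg snaps in and draws the clip down until the grip lands on the shank, a hard stop.
- stand: Wooden clip stand, fixed, 70 x 50 mm, 44 mm high, with a slot in its top along x, in which the clip hangs at the centre. Origin: centre of its underside.
- jar: Bystander: jar with a white cap, 56 mm across, 85 mm high. Origin at the centre of its underside. Leave it alone.
- cast: Bystander: white plaster dental cast, 75 x 60 x 29 mm. Origin at the centre of its underside. Leave it alone.
- bowl: Bystander: green mixing bowl, 120 mm across, 55 mm high. Origin at the centre of its underside. Leave it alone.
- mug: Bystander: white cup, 70 mm across, 85 mm high. Origin at the centre of its underside. Leave it alone.
- spare_pin: Bystander: plain spare steel rod, 16 mm across, 100 mm long, lying. Origin at the centre of its underside. Leave it alone.
- spatula: Bystander: spatula, 190 mm long, lying. Origin at the centre of its underside. Leave it alone.
- brush: Bystander: blue brush, 170 mm long, lying. Origin at the centre of its underside. Leave it alone.
There are look-alikes about, which are no part of the job. What is shaped like the stand but black or red is not meant. Of the things that look like the part that bears clip_grip, the middle-sized one is meant.

How it is judged:
By the outcome, as a careful person would: the job done as asked, in the order asked, and still so for the second after the job is handed in, with the robot touching nothing.
It also fails if it takes over 51 s, if anything falls off the work surface, if the arm or the gripper's body presses on something with over 40 N, if the wrist force passes 120 N, or if a joint passes its speed limit or range.

## Working session

There is one attempt and no reset: what is moved stays moved. The work goes in short steps, Python scripts to look and compute and a tool call to move; the robot and the scene stay as the last step left them, time stands still between calls to the robot, and variables do not carry over. Pictures are saved under pics/ and viewed, about 8 in all and at most 12, crops included, and the job is handed in when it is done.

Besides the shell and the picture viewer there is one more tool, called after "Request:" as name(argument=value, ...) on one line, values as JSON. servo_tool: Moves the arm, as the interface text tells. Its arguments: {"type":"object","properties":{"deltas":{"type":"array"},"force":{"type":"number"}},"required":["deltas"]}

```bash
ls; mkdir -p pics; cat > h.py <<'E'
import numpy as np, cv2
from workcell import telemetry, eyes, order
from scipy.spatial.transform import Rotation as R
def cam(n):
    im,d=eyes.camera(n); return np.array(im),np.array(d)
def cal(n):
    c=eyes.calibration(n); Rm=cv2.Rodrigues(np.array(c["rvec"],float))[0]; t=np.array(c["tvec"],float).ravel()
    return c,Rm,t
def cloud(n,d):
    c,Rm,t=cal(n); v,u=np.mgrid[:d.shape[0],:d.shape[1]]
    P=np.dstack([(u-c["cx"])/c["fx"]*d,(v-c["cy"])/c["fy"]*d,d])
    W=(P-t)@Rm; W[d<=0]=np.nan; return W
def plane(n,uv,z):
    c,Rm,t=cal(n); o=-Rm.T@t; r=Rm.T@np.array([(uv[0]-c["cx"])/c["fx"],(uv[1]-c["cy"])/c["fy"],1])
    return o+r*(z-o[2])/r[2]
def proj(n,p):
    c,Rm,t=cal(n); q=Rm@np.array(p)+t; return np.array([c["fx"]*q[0]/q[2]+c["cx"],c["fy"]*q[1]/q[2]+c["cy"]])
E
python3 - <<'E'
from h import *
for n in("top","side"):
    im,d=cam(n); cv2.imwrite(f"pics/{n}0.png",im); np.save(f"{n}0.npy",d)
    c,Rm,t=cal(n); print(n,c["fx"],-Rm.T@t,Rm[2])
print(telemetry.get_obs())
E
```

```text
pics
top 479.54788362063516 [0.29614398 0.0051245  1.29520262] [ 0.17064176  0.01143333 -0.9852668 ]
side 388.05192172109906 [0.40812749 0.9480959  0.61871837] [ 0.08888188 -0.85917258 -0.50390723]
{'clock': 0.1, 'joint_pos': array([ 1.24739841,  0.33278958, -0.06471338,  1.46082768,  0.02161861,
        1.34988924, -0.08853272]), 'joint_velocities': array([-0.00065661,  0.00041091,  0.00039881, -0.00145135,  0.00253418,
       -0.00135646, -0.00178769]), 'tau': array([ 1.45615169e-03, -6.26749277e+01,  4.96469170e-02, -3.92429066e+01,
        1.64303166e-02,  6.96826814e-03,  3.49473794e-05]), 'position': array([ 0.18508195, -0.5966335 ,  0.23062161]), 'ee_rot': array([ 8.05072795e-01, -5.93175712e-01, -5.09475356e-04, -3.33325022e-04]), 'ft_force': array([ 0.14116805, -1.19800564,  0.36410116]), 'torque': array([0.03434338, 0.01673932, 0.02113801]), 'grip_width': 0.9988086487501712}
```

View pics/top0.png

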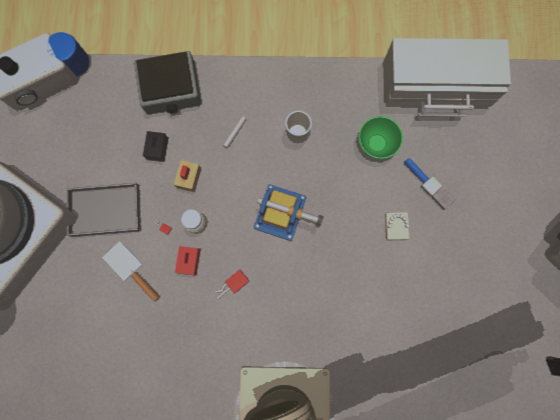

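View pics/side0.png

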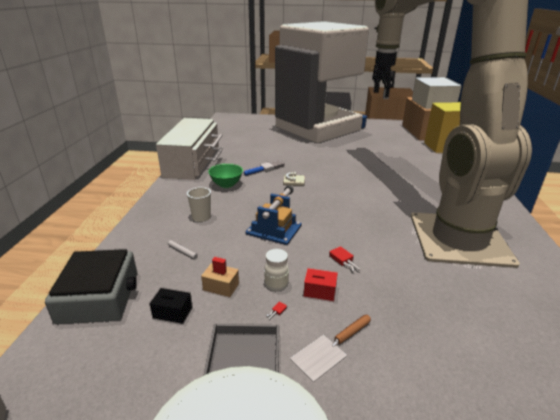

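The top view shows the clamp at about (280,212), with its dark pin head at (319,220) and the clip end at (260,203). The wooden stand holding the red clip is at (187,176). The red and black stands and the two loose red clips are the look-alikes. Next I'll measure the clamp, pin and grip.

```bash
python3 - <<'E'
from h import *
im=cv2.imread("pics/top0.png"); d=np.load("top0.npy"); W=cloud("top",d)
def crop(a,r0,r1,c0,c1): return a[r0:r1,c0:c1]
# clamp blue base
hsv=cv2.cvtColor(im,cv2.COLOR_BGR2HSV)
m=cv2.inRange(hsv,(100,110,40),(125,255,255)); m2=np.zeros_like(m); m2[175:250,240:335]=m[175:250,240:335]
Z=W[...,2]
b=(m2>0)&(Z<0.035)&(Z>-0.02)
P=W[b]; r=cv2.minAreaRect((P[:,:2]*1000).astype(np.float32)); print("base",r,np.median(P[:,2]),len(P))
print("base box",cv2.boxPoints(r))
c=(m2>0)&(Z>0.08); P=W[c];print("cheeks",len(P),P.mean(0) if len(P) else 0)
# pin: everything tall and not blue
s=np.zeros_like(m); s[190:235,250:330]=1
g=(s>0)&(Z>0.07)&(hsv[...,1]<90)
P=W[g]; print("pin pts",len(P)); 
mu=np.median(P,0);u,_,vt=np.linalg.svd((P-P.mean(0))[:,:2],full_matrices=False); print(P.mean(0),vt[0],np.degrees(np.arctan2(vt[0][1],vt[0][0])))
t=(P-P.mean(0))[:,:2]@vt[0]; print("ends",t.min(),t.max()); print(P[t.argmin()],P[t.argmax()])
# stand, grip
def red(n,im,W,box):
    h=cv2.cvtColor(im,cv2.COLOR_BGR2HSV); mm=cv2.inRange(h,(0,150,70),(6,255,255))|cv2.inRange(h,(174,150,70),(180,255,255))
    s=np.zeros_like(mm); r0,r1,c0,c1=box; s[r0:r1,c0:c1]=mm[r0:r1,c0:c1]; v,u=np.nonzero(s); P=W[s>0]
    print(n,"red",len(u),u.mean(),v.mean(),u.min(),u.max(),v.min(),v.max(),np.nanmedian(P,0),np.nanmax(P[:,2])); return s,P
s,P=red("top",im,W,(155,195,170,205))
top=P[P[:,2]>0.075]; r=cv2.minAreaRect((top[:,:2]*1000).astype(np.float32)); print("griptop",len(top),top.mean(0),r)
w=cv2.inRange(hsv,(10,60,90),(28,255,255)); sw=np.zeros_like(w); sw[155:195,170:205]=w[155:195,170:205]
P=W[(sw>0)&(Z>0.035)&(Z<0.055)]; r=cv2.minAreaRect((P[:,:2]*1000).astype(np.float32)); print("stand",len(P),r,np.median(P[:,2]))
im2=cv2.imread("pics/side0.png"); W2=cloud("side",np.load("side0.npy"))
s,P=red("side",im2,W2,(250,285,200,235)); 
big=np.hstack([cv2.resize(im[185:240,245:335],None,fx=6,fy=6)[:330],]) 
a=cv2.resize(im2[175:245,235:315],(460,402)); b=cv2.resize(im[155:240,165:335],(800,400))
cv2.imwrite("pics/z1.png",cv2.resize(np.hstack([cv2.resize(im[180:240,245:335],(400,267)),cv2.resize(im2[175:245,240:310],(267,267))]),None,fx=1.19,fy=1.19))
E
```

```text
base ((520.2123413085938, 20.372901916503906), (105.6265640258789, 127.75611114501953), 72.50965881347656) 0.012200823711949721 392
base box [[443.41473  -10.800468]
 [565.2644   -49.19693 ]
 [597.00995   51.546272]
 [475.16028   89.94273 ]]
cheeks 151 [0.5210192  0.02114096 0.09381441]
pin pts 387
[ 0.50941328 -0.00917392  0.08653963] [0.29093343 0.9567433 ] 73.08615248552977
ends -0.08269612738766006 0.09104753856954242
[ 0.4921996  -0.09037448  0.09031882] [0.54014577 0.07664474 0.08352006]
top red 54 183.2962962962963 170.94444444444446 180 186 166 176 [0.61178858 0.27395583 0.08241322] 0.08561549723738768
griptop 54 [0.61192701 0.27375039 0.08223757] ((612.6148071289062, 274.05181884765625), (13.02432918548584, 27.80976104736328), 74.1922836303711)
stand 392 ((613.2501220703125, 273.8514404296875), (51.70849609375, 71.5841293334961), 77.42379760742188) 0.04392119317621283
side red 177 218.90395480225988 265.29378531073445 213 225 257 273 [0.61372746 0.28120294 0.06961807] 0.08305202270474572
```

View pics/z1.png

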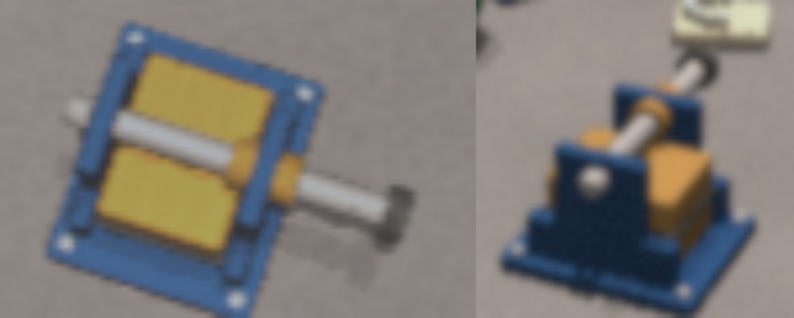

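The zoom shows the white clip end at the +y cheek and the dark head well outside the brass sleeve. Everything I measured agrees with the given sizes:

| Quantity | Measured |
|---|---|
| Clamp position | about (0.520, 0.020) |
| Clamp yaw | about -17° |
| Grip top | z = 0.082 |
| Stand top | z = 0.044 |

Now I turn the jaws along the pin, close them and go behind the head.

Request:
servo_tool(deltas=[[[0, 0, 0], 0.12, 0], [[0, 0, 0], 0.12, 0], [[0, 0, 0], 0.12, 0], [[0, 0, 0], 0.12, 0], [[0, 0, 0], 0.12, 0], [[-3.8, -1.0, 0], 0, 0], [[-3.8, -1.0, 0], 0, 0], [[-3.8, -1.0, 0], 0, 0], [[-3.8, -1.0, 0], 0, 0], [[-3.8, -1.0, 0], 0, 0], [[-3.8, -1.0, 0], 0, 0], [[-3.8, -1.0, 0], 0, 0]], force=60)

```text
clock: 1.1
position: [0.3334, -0.3629, 0.2238]
ee_rot: [-0.576, 0.818, 0.006, -0.002]
ft_force: [0.6, -0.6, 0.7]
grip_width: 0.001
```

```bash
cat >> h.py <<'E'
O=np.array([0.520,0.0204,0]); a=np.radians(72.8); Y=np.array([np.cos(a),np.sin(a),0]); X=np.array([np.sin(a),-np.cos(a),0])
def to(p,yaw=None):
    o=telemetry.get_obs(); r=R.from_quat(o["ee_rot"]); M=r.as_matrix()
    ya=np.degrees(np.arctan2(M[1,0],M[0,0]))
    print("t",round(float(o["clock"]),2),"pos",o["position"].round(4),"clampXYZ",((o["position"]-O)@X).round(4),((o["position"]-O)@Y).round(4),"tilt",M[:,2].round(3),"toolx yaw",round(ya,1),"F",o["ft_force"].round(1),"grip",round(float(o["grip_width"])*85.4,1))
    print(" shift cm",((np.array(p)-o["position"])@M*100).round(2),"" if yaw is None else ("turn",round(np.radians((ya-yaw+180)%360-180),3)))
def C(x,y,z): return O+X*x+Y*y+np.array([0,0,z])
E
python3 -c "
from h import *
to(C(0,-.165,.14),-107.2)
im=cv2.imread('pics/top0.png');W=cloud('top',np.load('top0.npy'))
Q=(W-O); x=Q@X;y=Q@Y;z=Q[...,2]
for lo in np.arange(-.13,.12,.01):
    s=(abs(x)<.025)&(y>lo)&(y<=lo+.01)&(z>.068)
    if s.sum(): print(round(lo,2),s.sum(),x[s].min().round(4),x[s].max().round(4),np.median(x[s]).round(4),z[s].max().round(4), im[s].mean(0).round())
"
```

```text
t 1.1 pos [ 0.3334 -0.3629  0.2238] clampXYZ -0.0649 -0.4214 tilt [-0.01   0.008 -1.   ] toolx yaw -109.7 F [ 0.6 -0.6  0.7] grip 0.1
 shift cm [-25.86  -5.45   8.43] ('turn', np.float64(-0.044))
-0.12 16 -0.0127 0.0111 -0.0015 0.0954 [ 96.  98. 103.]
-0.11 40 -0.0131 0.0127 -0.0017 0.0988 [85. 87. 89.]
-0.1 25 -0.0073 0.0078 -0.0006 0.0918 [146. 149. 152.]
-0.09 25 -0.0072 0.0079 -0.0011 0.0913 [148. 149. 153.]
-0.08 24 -0.0073 0.0075 -0.0015 0.0934 [148. 149. 152.]
-0.07 25 -0.0069 0.0091 -0.0004 0.0926 [150. 151. 154.]
-0.06 37 -0.0123 0.0114 -0.0023 0.0957 [ 82. 122. 148.]
-0.05 71 -0.0246 0.0246 0.0005 0.0997 [111.  96.  86.]
-0.04 53 -0.0246 0.0242 -0.0006 0.0987 [110. 102.  96.]
-0.03 42 -0.0223 0.0217 -0.0017 0.0972 [ 82. 133. 158.]
-0.02 36 -0.025 0.0244 0.0001 0.0903 [124. 151. 160.]
-0.01 32 -0.0248 0.0221 -0.0022 0.0908 [134. 151. 158.]
-0.0 37 -0.0244 0.0248 -0.001 0.0905 [121. 150. 160.]
0.01 35 -0.0238 0.0247 -0.0019 0.0917 [125. 149. 158.]
0.02 35 -0.0229 0.0216 -0.0018 0.0913 [126. 148. 157.]
0.03 67 -0.0244 0.0244 0.0003 0.0992 [110.  92.  81.]
0.04 53 -0.0249 0.0244 -0.0014 0.0978 [131.  97.  72.]
0.05 21 -0.007 0.0066 -0.0 0.089 [145. 148. 153.]
```

Request:
servo_tool(deltas=[[[-3.6, -0.8, 1.2], -0.04, 0], [[-3.6, -0.8, 1.2], 0, 0], [[-3.6, -0.8, 1.2], 0, 0], [[-3.6, -0.8, 1.2], 0, 0], [[-3.6, -0.8, 1.2], 0, 0], [[-3.6, -0.8, 1.2], 0, 0], [[-2.0, -0.4, 0.8], 0, 0], [[0, 0, 0], 0, 0]])

```text
clock: 1.77
position: [0.4604, -0.1336, 0.141]
ee_rot: [-0.597, 0.802, 0.005, -0.001]
ft_force: [-0.1, -0.1, -0.9]
grip_width: 0.003
```

```bash
python3 -c "
from h import *
to(C(0,-.16,.072),-107.2)"
```

```text
t 1.77 pos [ 0.4604 -0.1336  0.141 ] clampXYZ -0.0114 -0.1648 tilt [-0.007  0.007 -1.   ] toolx yaw -106.7 F [-0.1 -0.1 -0.9] grip 0.3
 shift cm [-0.43 -1.21  6.9 ] ('turn', np.float64(0.009))
```

Request:
servo_tool(deltas=[[[0, -0.6, 2.5], 0.005, 0], [[0, -0.6, 2.5], 0.005, 0], [[0, -0.2, 2.2], 0, 0], [[0, 0, 0.2], 0, 0], [[0, 0, 0], 0, 0]])

```text
clock: 2.18
position: [0.4738, -0.1371, 0.0649]
ee_rot: [-0.594, 0.804, 0.005, -0.001]
ft_force: [0.0, -0.6, 1.1]
grip_width: 0.004
```

```bash
python3 -c "
from h import *
to(C(0,-.16,.072),-107.2)"
```

```text
t 2.18 pos [ 0.4738 -0.1371  0.0649] clampXYZ 0.0024 -0.1641 tilt [-0.007  0.007 -1.   ] toolx yaw -107.1 F [ 0.  -0.6  1.1] grip 0.3
 shift cm [-0.41  0.25 -0.71] ('turn', np.float64(0.002))
```

Request:
servo_tool(deltas=[[[-0.6, 0.2, -0.7], 0, 0], [[-1, 0, 0], 0, 0], [[-1, 0, 0], 0, 0], [[-0.6, 0, 0], 0, 0], [[-0.4, 0, 0], 0, 0], [[-0.4, 0, 0], 0, 0]])

```text
clock: 2.68
position: [0.4855, -0.0975, 0.0781]
ee_rot: [-0.593, 0.805, 0.002, -0.0]
ft_force: [-0.9, -6.0, -3.5]
grip_width: -0.001
```

```bash
python3 -c "
from h import *
to(C(0,-.12,.072),-107.2)"
```

```text
t 2.68 pos [ 0.4855 -0.0975  0.0781] clampXYZ 0.0019 -0.1228 tilt [-0.003  0.003 -1.   ] toolx yaw -107.3 F [-0.9 -6.  -3.5] grip -0.0
 shift cm [-0.28  0.19  0.61] ('turn', np.float64(-0.001))
```

Request:
servo_tool(deltas=[[[-0.4, 0.1, 0.2], 0, 0], [[-0.4, 0.0, 0.2], 0, 0], [[-0.4, 0, 0], 0, 0], [[-0.4, 0, 0], 0, 0], [[-0.4, 0, 0], 0, 0], [[-0.4, 0, 0], 0, 0]])

```text
clock: 3.18
position: [0.4905, -0.0812, 0.0755]
ee_rot: [-0.591, 0.807, -0.002, -0.005]
ft_force: [-1.4, -6.1, 0.1]
grip_width: -0.001
```

Request:
servo_tool(deltas=[[[-0.4, 0, 0], 0, 0], [[-0.4, 0, 0], 0, 0], [[-0.4, 0, 0], 0, 0], [[-0.3, 0, 0], 0, 0]])

```text
clock: 3.52
position: [0.4933, -0.0719, 0.0755]
ee_rot: [-0.589, 0.808, -0.004, -0.009]
ft_force: [-1.8, -6.5, 1.2]
grip_width: -0.001
```

```bash
python3 -c "
from h import *
to(C(0,-.08,.075),-107.2)"
```

```text
t 3.52 pos [ 0.4933 -0.0719  0.0755] clampXYZ 0.0018 -0.0961 tilt [-0.009 -0.018 -1.   ] toolx yaw -107.9 F [-1.8 -6.5  1.2] grip -0.1
 shift cm [-1.61  0.2   0.02] ('turn', np.float64(-0.012))
```

Request:
servo_tool(deltas=[[[-0.35, 0, 0], -0.01, 0], [[-0.35, 0, 0], 0, 0], [[-0.3, 0, 0], 0, 0]])

```text
clock: 3.77
position: [0.4952, -0.0662, 0.0756]
ee_rot: [-0.591, 0.806, -0.006, -0.012]
ft_force: [-3.1, -5.7, 1.0]
grip_width: -0.001
```

Request:
servo_tool(deltas=[[[-0.3, 0, 0], 0, 0], [[-0.3, 0, 0], 0, 0]])

```text
clock: 3.93
position: [0.4961, -0.0631, 0.0757]
ee_rot: [-0.59, 0.807, -0.007, -0.014]
ft_force: [-2.7, -5.9, 1.3]
grip_width: -0.001
```

Request:
servo_tool(deltas=[[[-0.3, 0, 0], 0, 0], [[-0.3, 0, 0], 0, 0]])

```text
clock: 4.1
position: [0.497, -0.0602, 0.0757]
ee_rot: [-0.589, 0.808, -0.008, -0.016]
ft_force: [-4.5, -13.7, 3.1]
grip_width: 0.001
```

Request:
servo_tool(deltas=[[[-0.3, 0, 0], 0, 0], [[-0.3, 0, 0], 0, 0]])

```text
clock: 4.27
position: [0.4969, -0.0603, 0.0757]
ee_rot: [-0.588, 0.809, -0.01, -0.02]
ft_force: [-4.9, -11.6, 4.9]
grip_width: -0.002
```

```bash
python3 -c "
from h import *
to(C(0,-.08,.075),-107.2)"
```

```text
t 4.27 pos [ 0.4969 -0.0603  0.0757] clampXYZ 0.0018 -0.084 tilt [-0.02  -0.04  -0.999] toolx yaw -108.0 F [ -4.9 -11.6   4.9] grip -0.2
 shift cm [-0.4   0.18  0.05] ('turn', np.float64(-0.014))
```

The advance stopped at about 12.6 N, against 6 N while sliding, so the pin is home. I'll retreat, rise and check.

Request:
servo_tool(deltas=[[[1.5, 0, 0], 0, 0], [[1.5, 0, 0], 0, 0], [[0.5, 0, -2], 0, 1], [[0, 0, -3], 0, 3], [[0, 0, -3], 0, 4], [[0, 0, -3], 0, 4.5], [[0, 0, -2], 0, 4.5], [[0, -3, 0], 0, 4.5], [[0, -3, 0], 0, 4.5], [[0, -3, 0], 0, 4.5], [[0, -1, 0], 0, 4.5], [[0, 0, 0], 0, 4.5]])

```text
clock: 5.27
position: [0.5877, -0.1185, 0.2177]
ee_rot: [-0.588, 0.809, -0.014, -0.019]
ft_force: [-0.7, 0.4, -0.5]
grip_width: 0.527
```

```bash
python3 - <<'E'
from h import *
to(C(.1,-.1,.2),-107.2)
im,d=cam('top'); W=cloud('top',d); cv2.imwrite('pics/top1.png',im); np.save('top1.npy',d)
im2,d2=cam('side'); cv2.imwrite('pics/side1.png',im2); np.save('side1.npy',d2)
Q=(W-O); x=Q@X;y=Q@Y;z=Q[...,2]
for lo in np.arange(-.12,.12,.01):
    s=(abs(x)<.025)&(y>lo)&(y<=lo+.01)&(z>.068)&(z<.12)
    if s.sum(): print(round(lo,2),s.sum(),x[s].min().round(4),x[s].max().round(4),np.median(x[s]).round(4),z[s].max().round(4), y[s].min().round(4),y[s].max().round(4))
for n in('top','side'): print(n,[proj(n,C(0,yy,.088)).round(1) for yy in(.06,.08,.1)],proj(n,C(0,-.08,.08)))
a=cv2.resize(im[180:240,245:335],(480,320),interpolation=cv2.INTER_CUBIC); b=cv2.resize(im2[175:245,235:305],(320,320),interpolation=cv2.INTER_CUBIC)
cv2.imwrite('pics/z2.png',np.hstack([a,b]))
E
```

```text
t 5.27 pos [ 0.5877 -0.1185  0.2177] clampXYZ 0.1058 -0.1127 tilt [-0.015 -0.044 -0.999] toolx yaw -108.0 F [-0.7  0.4 -0.5] grip 45.0
 shift cm [-1.34  0.59  1.71] ('turn', np.float64(-0.013))
-0.08 3 -0.0074 0.0077 -0.0005 0.0941 -0.0707 -0.0705
-0.07 43 -0.0131 0.0132 -0.0009 0.0972 -0.0699 -0.0601
-0.06 38 -0.0123 0.0116 -0.0021 0.0963 -0.0594 -0.0502
-0.05 70 -0.0249 0.0247 -0.0011 0.0991 -0.0497 -0.0401
-0.04 58 -0.025 0.0238 -0.0019 0.0981 -0.0399 -0.0302
-0.03 41 -0.0241 0.0245 -0.002 0.0956 -0.0295 -0.0203
-0.02 36 -0.0217 0.021 -0.0024 0.0934 -0.0197 -0.01
-0.01 34 -0.0233 0.0226 -0.0 0.0912 -0.0099 -0.0
-0.0 30 -0.0196 0.0225 -0.0001 0.0906 0.0002 0.0093
0.01 31 -0.0235 0.0189 -0.0013 0.0928 0.0101 0.0193
0.02 36 -0.0186 0.0224 -0.0008 0.0905 0.0201 0.0299
0.03 67 -0.0249 0.0245 -0.0005 0.0979 0.0306 0.0398
0.04 54 -0.0241 0.0221 -0.002 0.1004 0.04 0.0495
0.05 22 -0.007 0.0069 -0.0007 0.0921 0.0506 0.0595
0.06 24 -0.0069 0.0077 -0.0008 0.0946 0.06 0.0699
0.07 23 -0.007 0.0074 -0.001 0.0928 0.0703 0.0796
0.08 19 -0.007 0.0085 -0.0001 0.0902 0.0805 0.0895
0.09 23 -0.0065 0.0077 -0.0002 0.0925 0.0902 0.0995
0.1 6 -0.0053 0.0055 0.0005 0.088 0.1004 0.1027
top [array([257.5, 199.6]), array([250.1, 197.2]), array([242.7, 194.8])] [309.28774372 216.82758056]
side [array([265.4, 213.7]), array([262.1, 217.3]), array([258.7, 221.1])] [285.81824625 193.6837949 ]
```

View pics/z2.png

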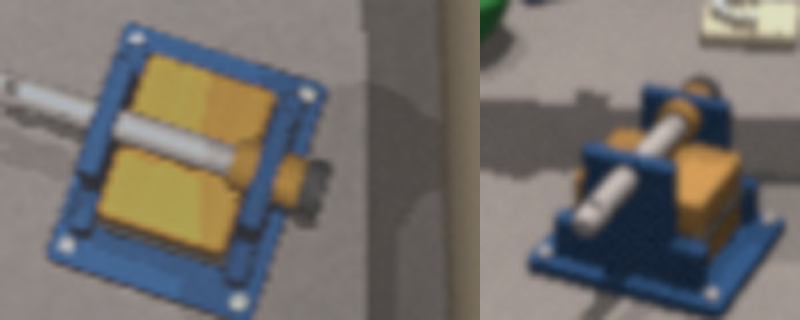

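The pin is home: the dark head sits against the sleeve, and the hole shows as a dark spot near full-image pixel (247,196). The head face reads y ≈ -0.0705 and the pin end y ≈ 0.1027, so the hole is at about y = 0.088. Now the clip.

Request:
servo_tool(deltas=[[[-3.8, 1.0, 0.4], -0.03, 4.5], [[-3.8, 1.0, 0.4], -0.03, 4.5], [[-3.8, 1.0, 0.4], 0, 4.5], [[-3.8, 1.0, 0.4], 0, 4.5], [[-3.8, 1.0, 0.4], 0, 4.5], [[-3.8, 1.0, 0.4], 0, 4.5], [[-3.8, 1.0, 0.4], 0, 4.5], [[-3.8, 1.0, 0.4], 0, 4.5], [[-3.8, 1.0, 0.4], 0, 4.5], [[-2.0, 0.5, 0], 0, 4.5], [[0, 0, 0], 0, 4.5]])

```text
clock: 6.28
position: [0.5755, 0.2677, 0.1639]
ee_rot: [-0.611, 0.791, -0.015, -0.022]
ft_force: [-1.2, -0.0, -0.2]
grip_width: 0.527
```

```bash
python3 - <<'E'
from h import *
to((.6125,.274,.10),-104.5)
im,d=cv2.imread('pics/top1.png'),np.load('top1.npy'); W=cloud('top',d); h=cv2.cvtColor(im,cv2.COLOR_BGR2HSV)
# stand yaw: top face pixels colour+height
w=cv2.inRange(h,(10,60,60),(28,255,255)); s=np.zeros(w.shape,bool); s[155:195,170:205]=w[155:195,170:205]>0
P=W[s&(W[...,2]>.035)]; print(cv2.minAreaRect((P[:,:2]*1000).astype(np.float32)))
m=cv2.inRange(h,(0,130,60),(7,255,255))|cv2.inRange(h,(173,130,60),(180,255,255)); v,u=np.nonzero(m[150:200,165:210]); u=u+165;v=v+150
G=W[v,u]; print(len(u),cv2.minAreaRect((G[G[:,2]>.06][:,:2]*1000).astype(np.float32)))
# cast onto z=.082 plane
pp=np.array([plane('top',(a,b),.082) for a,b in zip(u,v)]); print(pp.mean(0),cv2.minAreaRect((pp[:,:2]*1000).astype(np.float32)))
# side view
im2=cv2.imread('pics/side1.png');h=cv2.cvtColor(im2,cv2.COLOR_BGR2HSV)
m=cv2.inRange(h,(0,130,60),(7,255,255))|cv2.inRange(h,(173,130,60),(180,255,255)); v,u=np.nonzero(m[250:285,205:235]); 
print("side grip px",u.mean()+205,v.mean()+250,"expected",proj('side',(.6125,.274,.063)),"top exp",proj('top',(.6125,.274,.082)))
E
```

```text
t 6.28 pos [0.5755 0.2677 0.1639] clampXYZ -0.0201 0.2526 tilt [-0.016 -0.05  -0.999] toolx yaw -104.6 F [-1.2 -0.  -0.2] grip 45.0
 shift cm [-1.88 -3.44  6.29] ('turn', np.float64(-0.002))
((612.60498046875, 273.4328918457031), (51.63603591918945, 71.35778045654297), 77.50118255615234)
58 ((612.4086303710938, 273.8551940917969), (13.106003761291504, 27.805767059326172), 77.2049789428711)
[0.61170518 0.27352552 0.082     ] ((611.9053344726562, 273.4378662109375), (13.807920455932617, 28.9955997467041), 77.29444885253906)
side grip px 218.80213903743316 265.14438502673795 expected [220.42822285 265.54008809] top exp [183.23197852 170.75025023]
```

Request:
servo_tool(deltas=[[[-0.8, -1.6, 1], -0.015, 4.5], [[-0.8, -1.6, 1], -0.015, 4.5], [[-0.2, -0.4, 2], 0, 4.5], [[0, 0, 2], 0, 4.5], [[0, 0, 0], 0, 4.5]])

```text
clock: 6.7
position: [0.6108, 0.2752, 0.1045]
ee_rot: [-0.627, 0.779, -0.016, -0.021]
ft_force: [-0.1, -0.4, -0.7]
grip_width: 0.525
```

```bash
python3 - <<'E'
from h import *
to((.612,.2735,.053),-102.7)
E
```

```text
t 6.7 pos [0.6108 0.2752 0.1045] clampXYZ 0.0114 0.2703 tilt [-0.013 -0.051 -0.999] toolx yaw -102.4 F [-0.1 -0.4 -0.7] grip 44.8
 shift cm [-0.13 -0.16  5.15] ('turn', np.float64(0.006))
```

Request:
servo_tool(deltas=[[[0, -0.1, 2], 0, 4.5], [[0, 0, 2], 0, 4.0], [[0, 0, 1.0], 0, 3.5], [[0, 0, 0], 0, 3]])

```text
clock: 7.03
position: [0.6106, 0.2698, 0.0576]
ee_rot: [-0.626, 0.779, -0.017, -0.02]
ft_force: [0.8, -0.8, 0.4]
grip_width: 0.349
```

```bash
python3 - <<'E'
from h import *
to((.612,.2725,.053),-102.7)
E
```

```text
t 7.03 pos [0.6106 0.2698 0.0576] clampXYZ 0.0128 0.265 tilt [-0.01  -0.052 -0.999] toolx yaw -102.4 F [ 0.8 -0.8  0.4] grip 29.8
 shift cm [-0.32 -0.08  0.45] ('turn', np.float64(0.004))
```

Request:
servo_tool(deltas=[[[-0.35, -0.1, 0.5], 0, 3], [[0, 0, 0], 0, 2], [[0, 0, 0], 0, 1.2], [[0, 0, 0], 0, 0.5], [[0, 0, 0], 0, 0.5], [[0, 0, 0], 0, 0.5], [[0, 0, 0], 0, 0.5]], force=50)

```text
clock: 7.62
position: [0.6141, 0.2743, 0.0587]
ee_rot: [-0.626, 0.779, -0.018, -0.017]
ft_force: [-0.2, -0.8, 0.1]
grip_width: 0.156
```

```bash
python3 - <<'E'
from h import *
to((.612,.2725,.053),-102.7)
E
```

```text
t 7.62 pos [0.6141 0.2743 0.0587] clampXYZ 0.0148 0.2703 tilt [-0.004 -0.049 -0.999] toolx yaw -102.5 F [-0.2 -0.8  0.1] grip 13.3
 shift cm [0.19 0.17 0.58] ('turn', np.float64(0.004))
```

Request:
servo_tool(deltas=[[[-0.05, 0, -1], 0, 0.5], [[-0.1, 0, -2], 0, 0.5], [[-0.1, 0, -2], 0, 0.5], [[-0.1, 0, -2.5], 0, 0.5], [[-0.1, 0, -2.5], 0, 0.5], [[-0.1, 0, -2.5], 0, 0.5], [[0, 0, 0], 0, 0.5]])

```text
clock: 8.2
position: [0.6147, 0.2857, 0.1917]
ee_rot: [-0.626, 0.779, -0.018, -0.018]
ft_force: [-0.1, -0.2, 0.4]
grip_width: 0.152
```

```bash
python3 - <<'E'
from h import *
to(C(0,.15,.16),-107.2)
E
```

```text
t 8.2 pos [0.6147 0.2857 0.1917] clampXYZ 0.0121 0.2814 tilt [-0.007 -0.05  -0.999] toolx yaw -102.5 F [-0.1 -0.2  0.4] grip 13.0
 shift cm [12.82  2.3   3.81] ('turn', np.float64(0.083))
```

Request:
servo_tool(deltas=[[[2, 0.3, 0.3], 0.04, 0.5], [[3, 0.3, 0.3], 0.04, 0.5], [[3, 0.3, 0.3], 0, 0.5], [[3, 0.3, 0.3], 0, 0.5], [[3, 0.3, 0.3], 0, 0.5], [[2.5, 0.3, 0.3], 0, 0.5], [[1.5, 0.2, 0], 0, 0.5], [[0, 0, 0], 0, 0.5]])

```text
clock: 8.87
position: [0.5417, 0.114, 0.1873]
ee_rot: [-0.594, 0.804, -0.019, -0.014]
ft_force: [0.3, -0.1, -0.5]
grip_width: 0.152
```

```bash
python3 - <<'E'
from h import *
to(C(0,.0905,.155),-107.2)
im,d=cam('top'); cv2.imwrite('pics/top2.png',im); np.save('top2.npy',d)
im2,d2=cam('side'); cv2.imwrite('pics/side2.png',im2); np.save('side2.npy',d2)
p=telemetry.get_obs()["position"]
for n in('top','side'): print(n,proj(n,C(0,.0885,.088)),"tip",proj(n,p+[0,-.0023,-.0467]))
u,v=proj('side',C(0,.0885,.1)).astype(int)
b=cv2.resize(im2[v-55:v+35,u-60:u+60],(800,600),interpolation=cv2.INTER_CUBIC)
print(u-60,v-55); cv2.imwrite('pics/z3.png',b)
E
```

```text
t 8.87 pos [0.5417 0.114  0.1873] clampXYZ -0.007 0.0958 tilt [-0.001 -0.047 -0.999] toolx yaw -107.1 F [ 0.3 -0.1 -0.5] grip 12.9
 shift cm [ 0.38 -0.65  3.26] ('turn', np.float64(0.002))
top [246.9710449  196.18250932] tip [241.32134997 193.26424589]
side [260.6867699 218.9105381] tip [261.26699901 203.17441376]
200 159
```

View pics/z3.png

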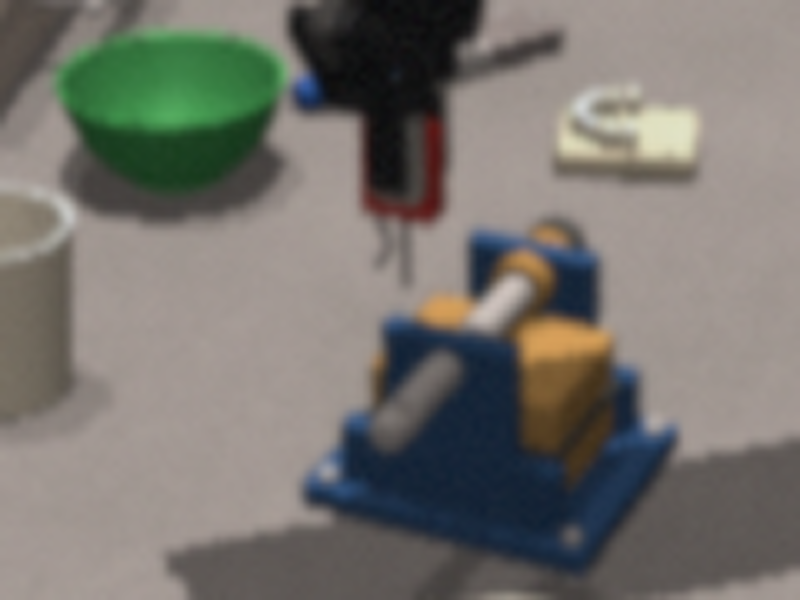

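The straight leg's tip shows at about (260.9,202.0) in the full image, against a predicted (261.3,203.2), so the clip hangs straight in the jaws with the sprung leg on the +x side. I go above the hole.

Request:
servo_tool(deltas=[[[0.3, -0.4, 1], 0, 0.5], [[0.15, -0.25, 1], 0, 0.5], [[0, 0, 0.8], 0, 0.5], [[0, 0, 0], 0, 0.5]])

```text
clock: 9.3
position: [0.5485, 0.1132, 0.1571]
ee_rot: [-0.597, 0.802, -0.017, -0.012]
ft_force: [0.2, 0.2, -1.5]
grip_width: 0.15
```

```bash
python3 - <<'E'
from h import *
to(C(0,.0900,.137),-107.2)
im2,d2=cam('side'); cv2.imwrite('pics/side3.png',im2)
im,d=cam('top'); cv2.imwrite('pics/top3.png',im)
p=telemetry.get_obs()["position"]
for n in('top','side'): print(n,proj(n,C(0,.0885,.088)),"tip",proj(n,p+[0,-.0015,-.0467]),"end",proj(n,C(0,.1035,.08)))
b=cv2.resize(im2[180:240,225:295],(700,600),interpolation=cv2.INTER_CUBIC); cv2.imwrite('pics/z4.png',b)
E
```

```text
t 9.3 pos [0.5485 0.1132 0.1571] clampXYZ -0.0002 0.0971 tilt [ 0.001 -0.043 -0.999] toolx yaw -106.7 F [ 0.2  0.2 -1.5] grip 12.8
 shift cm [0.63 0.02 2.03] ('turn', np.float64(0.009))
top [246.9710449  196.18250932] tip [243.51041682 193.16029513] end [241.73102348 195.04807034]
side [260.6867699 218.9105381] tip [259.06938214 212.32199062] end [258.17377896 224.36813689]
```

View pics/z4.png

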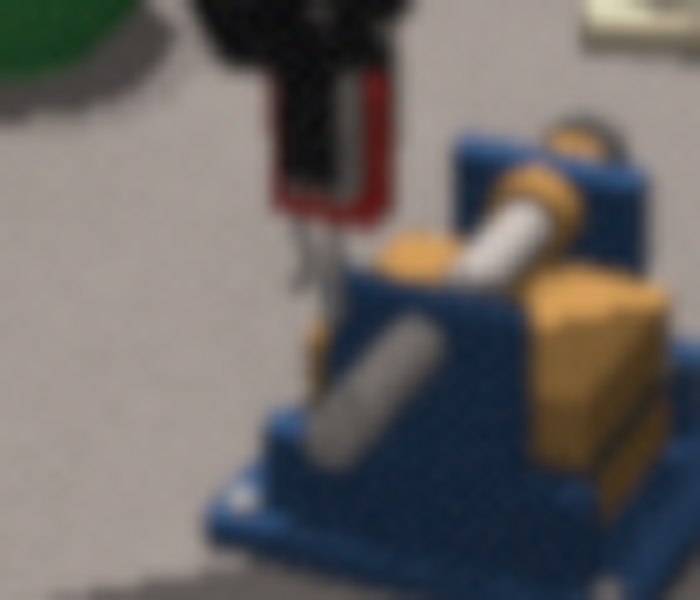

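Request:
servo_tool(deltas=[[[0.35, 0, 0.6], 0.005, 0.5], [[0.3, 0, 0.5], 0, 0.5], [[0.05, 0, 0.3], 0, 0.5], [[0, 0, 0], 0, 0.5]])

```text
clock: 9.73
position: [0.5469, 0.1065, 0.1438]
ee_rot: [-0.596, 0.803, -0.018, -0.011]
ft_force: [-0.1, -1.1, -0.4]
grip_width: 0.154
```

```bash
python3 - <<'E'
from h import *
to(C(0,.0900,.137),-107.2)
E
```

```text
t 9.73 pos [0.5469 0.1065 0.1438] clampXYZ 0.0002 0.0903 tilt [ 0.003 -0.042 -0.999] toolx yaw -106.9 F [-0.1 -1.1 -0.4] grip 13.1
 shift cm [-0.    0.03  0.68] ('turn', np.float64(0.005))
```

Request:
servo_tool(deltas=[[[0, 0, 0.3], 0, 0.5], [[0, 0, 0.3], 0, 0.5], [[0, 0, 0.2], 0, 0.5], [[0, 0, 0], 0, 0.5]])

```text
clock: 10.07
position: [0.5471, 0.106, 0.1352]
ee_rot: [-0.595, 0.803, -0.018, -0.011]
ft_force: [-0.3, 0.6, -1.1]
grip_width: 0.153
```

Request:
servo_tool(deltas=[[[0, 0, 0.2], 0, 0.5], [[0, 0, 0.2], 0, 0.5]])

```text
clock: 10.23
position: [0.5473, 0.106, 0.1313]
ee_rot: [-0.595, 0.803, -0.018, -0.011]
ft_force: [-0.6, -0.8, -1.1]
grip_width: 0.154
```

```bash
python3 - <<'E'
from h import *
to(C(0,.0900,.132),-107.2)
E
```

```text
t 10.23 pos [0.5473 0.106  0.1313] clampXYZ 0.0008 0.0898 tilt [ 0.004 -0.042 -0.999] toolx yaw -106.9 F [-0.6 -0.8 -1.1] grip 13.2
 shift cm [-0.01  0.08 -0.07] ('turn', np.float64(0.005))
```

Request:
servo_tool(deltas=[[[0, 0, 0.2], 0, 0.5], [[0, 0, 0.1], 0, 0.5]])

```text
clock: 10.4
position: [0.5473, 0.1059, 0.1279]
ee_rot: [-0.595, 0.803, -0.018, -0.011]
ft_force: [0.1, 0.1, -0.5]
grip_width: 0.157
```

Request:
servo_tool(deltas=[[[0, 0, 0.2], 0, 0.5], [[0, 0, 0.1], 0, 0.5]])

```text
clock: 10.57
position: [0.5474, 0.1058, 0.1246]
ee_rot: [-0.595, 0.803, -0.018, -0.011]
ft_force: [-0.0, 0.6, -1.0]
grip_width: 0.156
```

```bash
python3 - <<'E'
from h import *
to(C(0,.0900,.12),-107.2)
im2,d2=cam('side'); cv2.imwrite('pics/side4.png',im2)
b=cv2.resize(im2[185:235,230:290],(720,600),interpolation=cv2.INTER_CUBIC); cv2.imwrite('pics/z5.png',b)
E
```

```text
t 10.57 pos [0.5474 0.1058 0.1246] clampXYZ 0.0009 0.0897 tilt [ 0.004 -0.042 -0.999] toolx yaw -106.9 F [-0.   0.6 -1. ] grip 13.3
 shift cm [-0.05  0.1   0.46] ('turn', np.float64(0.005))
```

View pics/z5.png

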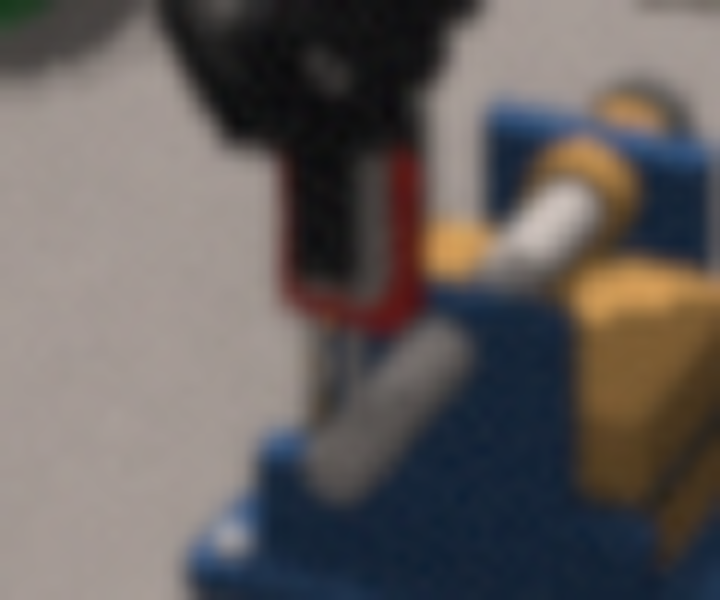

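The straight leg runs into the top of the shank at about crop (355,405), full-image (259.6,219). It meets no force about 10 mm down, so it is in the hole with the sprung leg to the left. I ease on down.

Request:
servo_tool(deltas=[[[0, 0.03, 0.2], 0, 0.5], [[0, 0.03, 0.2], 0, 0.5]])

```text
clock: 10.78
position: [0.547, 0.1059, 0.1206]
ee_rot: [-0.595, 0.803, -0.018, -0.011]
ft_force: [0.4, -0.6, -0.5]
grip_width: 0.154
```

Request:
servo_tool(deltas=[[[0, 0, 0.2], 0, 0.5], [[0, 0, 0.2], 0, 0.5]])

```text
clock: 10.95
position: [0.547, 0.1058, 0.1162]
ee_rot: [-0.595, 0.803, -0.018, -0.01]
ft_force: [-0.8, -0.8, 0.3]
grip_width: 0.153
```

Request:
servo_tool(deltas=[[[0, 0, 0.2], 0, 0.5], [[0, 0, 0.2], 0, 0.5]])

```text
clock: 11.12
position: [0.5478, 0.1055, 0.1123]
ee_rot: [-0.595, 0.803, -0.019, -0.01]
ft_force: [0.1, 0.7, 4.6]
grip_width: 0.153
```

Request:
servo_tool(deltas=[[[0, 0, 0.2], 0, 0.5], [[0, 0, 0.2], 0, 0.5]])

```text
clock: 11.28
position: [0.5483, 0.1056, 0.1092]
ee_rot: [-0.595, 0.803, -0.019, -0.009]
ft_force: [-2.6, 0.3, 2.1]
grip_width: 0.153
```

Request:
servo_tool(deltas=[[[0, 0, 0.15], 0, 0.5], [[0, 0, 0.15], 0, 0.5]])

```text
clock: 11.45
position: [0.5484, 0.1058, 0.1064]
ee_rot: [-0.595, 0.803, -0.019, -0.009]
ft_force: [-1.1, 1.3, 4.4]
grip_width: 0.155
```

Request:
servo_tool(deltas=[[[0, 0, 0.1], 0, 0.5], [[0, 0, 0.1], 0, 0.5]])

```text
clock: 11.62
position: [0.5484, 0.1059, 0.1044]
ee_rot: [-0.595, 0.803, -0.019, -0.009]
ft_force: [-0.4, -0.4, 4.3]
grip_width: 0.153
```

Request:
servo_tool(deltas=[[[0, 0, 0.1], 0, 0.5], [[0, 0, 0.1], 0, 0.5]])

```text
clock: 11.78
position: [0.5482, 0.1059, 0.1018]
ee_rot: [-0.596, 0.803, -0.019, -0.009]
ft_force: [0.4, -0.1, 1.2]
grip_width: 0.154
```

Request:
servo_tool(deltas=[[[0, 0, 0.1], 0, 0.5]])

```text
clock: 11.87
position: [0.5481, 0.1058, 0.1004]
ee_rot: [-0.596, 0.803, -0.019, -0.009]
ft_force: [-0.1, 0.4, -0.5]
grip_width: 0.155
```

Request:
servo_tool(deltas=[[[0, 0, 0.1], 0, 0.5]])

```text
clock: 11.95
position: [0.548, 0.1057, 0.0991]
ee_rot: [-0.596, 0.803, -0.018, -0.009]
ft_force: [-0.1, 0.6, 5.4]
grip_width: 0.152
```

Request:
servo_tool(deltas=[[[0, 0, 0.1], 0, 0.5]])

```text
clock: 12.03
position: [0.5482, 0.1057, 0.0986]
ee_rot: [-0.595, 0.803, -0.019, -0.009]
ft_force: [-5.4, -1.4, 15.5]
grip_width: 0.157
```

A hard stop at 15.5 N follows the rise and snap. I release, rise and look.

Request:
servo_tool(deltas=[[[0, 0, -0.05], 0, 0.5], [[0, 0, 0], 0, 2.0], [[0, 0, 0], 0, 3.0], [[0, 0, 0], 0, 3.5], [[0, 0, 0], 0, 3.5], [[0, 0, -1], 0, 3.5], [[0, 0, -2], 0, 3.5], [[0, 0, -3], 0, 3.5], [[0, 0, -3], 0, 3.5], [[0, 0, -3], 0, 3.5], [[0, -2, -2], 0, 3.5], [[0, 0, 0], 0, 3.5]])

```text
clock: 13.03
position: [0.5647, 0.1053, 0.2473]
ee_rot: [-0.596, 0.803, -0.018, -0.011]
ft_force: [0.9, -0.1, 0.0]
grip_width: 0.409
```

Request:
servo_tool(deltas=[[[2, -3, 0], 0, 3.5], [[3, -3, 0], 0, 3.5], [[3, -2.5, 0], 0, 3.5], [[3, 0, 0], 0, 3.5], [[3, 0, 0], 0, 3.5], [[3, 0, 0], 0, 3.5], [[3, 0, 0], 0, 3.5], [[1, 0, 0], 0, 3.5], [[0, 0, 0], 0, 3.5]])

```text
clock: 13.78
position: [0.5862, -0.1262, 0.2601]
ee_rot: [-0.599, 0.801, -0.017, -0.008]
ft_force: [0.1, 0.8, 0.8]
grip_width: 0.414
```

```bash
python3 - <<'E'
from h import *
to(C(0,.0900,.12),-107.2)
im2,d2=cam('side'); im,d=cam('top'); W=cloud('top',d); h=cv2.cvtColor(im,cv2.COLOR_BGR2HSV)
m=cv2.inRange(h,(0,130,60),(7,255,255))|cv2.inRange(h,(173,130,60),(180,255,255)); v,u=np.nonzero(m[185:210,235:262]); v+=185;u+=235
P=W[v,u]; Q=P-O; print("grip clamp x,y,ztop",(Q@X).mean(),(Q@Y).mean(),np.percentile(P[:,2],[50,90,100]),cv2.minAreaRect((P[:,:2]*1000).astype(np.float32)))
h=cv2.cvtColor(im2,cv2.COLOR_BGR2HSV);W2=cloud('side',d2)
m=cv2.inRange(h,(0,130,60),(7,255,255))|cv2.inRange(h,(173,130,60),(180,255,255)); v,u=np.nonzero(m[190:235,240:285]); v+=190;u+=240; P=W2[v,u];Q=P-O
print("side px",u.mean(),v.mean(),v.min(),v.max(),"exp centre",proj('side',C(0,.0885,.107)),"z range",P[:,2].min(),P[:,2].max(),"x",np.median(Q@X),"y",np.median(Q@Y))
Q=W-O;x=Q@X;y=Q@Y;s=(abs(x)<.015)&(y<-.05)&(y>-.13)&(W[...,2]>.07)&(W[...,2]<.11); print("face y",y[s].min())
b=cv2.resize(im2[185:245,235:305],(467,400),interpolation=cv2.INTER_CUBIC);a=cv2.resize(im[180:240,235:285],(333,400),interpolation=cv2.INTER_CUBIC); cv2.imwrite('pics/z6.png',np.hstack([a,b])); cv2.imwrite('pics/side6.png',im2)
E
```

```text
t 13.78 pos [ 0.5862 -0.1262  0.2601] clampXYZ 0.1066 -0.1205 tilt [ 0.007 -0.037 -0.999] toolx yaw -106.4 F [0.1 0.8 0.8] grip 35.3
 shift cm [-21.65  10.61  13.11] ('turn', np.float64(0.013))
grip clamp x,y,ztop -0.00028668199746400647 0.0871470470885012 [0.12463443 0.12823432 0.13007247] ((545.8905029296875, 103.67342376708984), (13.444253921508789, 28.573719024658203), 70.71420288085938)
side px 259.32026143790847 211.7450980392157 204 220 exp centre [260.57400545 212.61186514] z range -0.0035056871868235384 0.12762673663690466 x 0.0008949174016900938 y 0.09553062569335118
face y -0.070671959307627
```

View pics/z6.png

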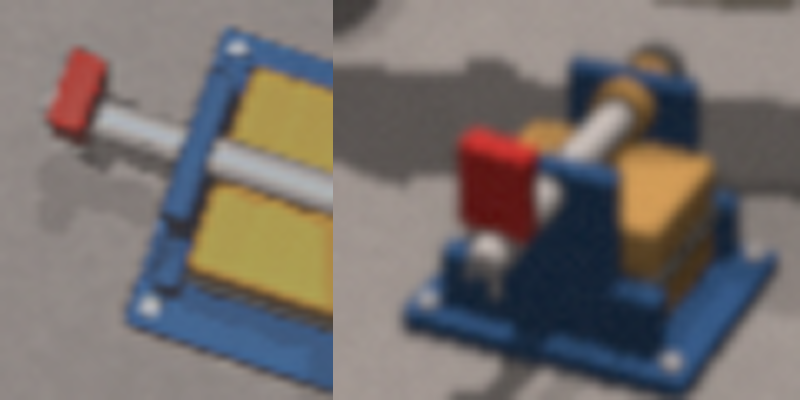

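The red grip sits on the shank with its legs showing below at crop (495,285). Its top is at z ≈ 0.1246, where home would be 0.126, and its centre is at y ≈ 0.087. The head face is unchanged at -0.0707. Handing in.

```bash
python3 -c "
from h import *
print(order.hand_in())"
```

```text
the job is handed in; nothing more can be done
None
```

The locking pin is home and the clip is seated on it. I handed in at about 14 s on the robot's clock, with the gripper open and well clear. The hand-in reports no verdict.

- **Pin:** I pushed the head with the shut fingers. It slid at about 6 N and stopped dead at 12–14 N. The last look showed the head against the sleeve, with its face at y ≈ -71 mm, so the hole is at about +88 mm.
- **Clip:** I took the clip from the wooden stand, and its straight leg entered the hole with no measurable resistance. The push rose to about 4.6 N, fell away as the sprung leg snapped in, then met the hard stop at 15.5 N, the highest reading of the job.
- **Last look:** The grip sits across the shank with the legs showing below. Its top is at 124.6 mm (126 mm expected), its centre is at x ≈ 0, y ≈ 87 mm, and it stayed there after release.
- **Disagreements:** The hard stop came about 4 mm lower in tool height than I had estimated from the grasp. The clip may have shifted slightly in the pads, but its final position is right. Pushing the pin also tilted the tool about 2.5°, which I could not correct and which did no visible harm.
- **Not checked:** I could not see the sprung leg's knee sharply, so the snap rests on the force pattern and the grip height. I did not measure the bystanders again afterwards, and nothing I did came near them.

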